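# Load the light-exposure unit with specimens

## Task

Load the light-exposure unit for a light-ageing run: fold its lamp panel up out of the way to about upright, slide the filter pane all the way back, and lay every specimen holder flat in a slot of the well, one to a slot. Then slide the filter pane fully home over them, fold the lamp panel down to the 45 degree mark and leave it standing there; leave the bottles, the meter, the phone and the caliper on the bench alone.

Things in the scene. Friction and masses are not known exactly. Their poses are not given: they have to be found in the camera images.
- exposure_unit: light-exposure unit: white box 250 (x) x 220 (y) mm, deck 48 mm high, fixed. Origin on the bench under its middle; x from its front (robot side) to its rear, z up. Open well in the front half: inside x -121 to -11 mm, y -98 to +98 mm, floor at z 6 mm, walls up to the deck; side guide rails (y beyond +-103 mm) reach z 58 mm. Rear half closed; the pane slides over it
- slot_1 (a point): middle of the floor of the leftmost slot of the well (unit frame x -66, y +72.75, z 6 mm). The four slots lie side by side, 48.5 mm apart along the unit's y, each 45.5 mm wide (y) and 110 mm long (x), with dividers 3 mm thick that rise 10 mm from the floor; axes as the unit's
- slot_2 (a point): the same for the second slot (unit y +24.25 mm)
- slot_3 (a point): the same for the third slot (unit y -24.25 mm)
- slot_4 (a point): the same for the rightmost slot (unit y -72.75 mm)
- filter_pane (a joint): slide of the glass filter pane in its aluminium frame (120 x 204 x 6 mm, lying on the deck): 0 = fully home over the well, 0.114 m = fully back with the well open; it moves along the unit's +x, with about 2 N of friction, and stays where it is left
- pane_grip (a point): on the pane's handle, a black upright rib 100 mm long (unit's y), 10 mm thick (x), rising from the pane's top (7 mm above the deck) to 26 mm above the deck; the point is in its middle, 18 mm above the deck (z 66 mm). With the pane home it lies at unit x -98 mm
- lamp_panel (a joint): angle of the lamp panel about its hinge along the unit's y: 0 = flat over the deck, pointing to the front; 0.785 = on the 45 degree mark (long mark on the quadrant plates); 1.57 = upright; stop at 1.80. A stiff friction hinge holds it at any angle; moving it takes 2 to 6 N at the bar
- panel_hinge (a point): middle of the hinge axis of the lamp panel (unit frame x +105, y 0, z 90 mm); axes as the unit's
- panel_bar (a point): middle of the panel's grab bar, a round steel bar 10 mm thick and 124 mm long along the unit's y, 200 mm from the hinge axis, with a 45 mm wide gap between it and the panel's edge. The panel itself is 18 mm thick, 200 mm wide and reaches 150 mm from the hinge
- specimen_1: specimen holder lying flat: dark metal plate 96 (x) x 38 (y) x 6 mm, 80 g, with a white coupon on it and at its -x end an upright bright metal grip rib 26 mm long (x), 8 mm thick (y), up to 31 mm above the bench, its middle at x -32 mm. Origin in the middle of the underside, z up. Two to four holders are present (None: absent). It may lie in a slot either way round
- specimen_2: another of the same
- specimen_3: another of the same
- specimen_4: another of the same
- brown_bottle: brown glass bottle, 46 mm in diameter, 85 mm high, not part of the job; origin under its middle
- small_bottle: small white bottle with a white cap, 25 mm in diameter, 45 mm high, not part of the job; origin under its middle
- meter: yellow hand meter lying on the bench, 135 x 66 x 39 mm, not part of the job; origin under its middle
- keyphone: black key phone lying on the bench, 47 x 113 x 15 mm, not part of the job; origin under its middle
- slide_caliper: steel sliding caliper lying on the bench, 225 x 70 x 9 mm, not part of the job; origin under its middle

How it is judged:
By the outcome, as a careful person would: the job done as asked, in the order asked, and still so for the second after the job is handed in, with the robot touching nothing.
Of specimen_1, specimen_2, specimen_3, specimen_4 only 2 to 4 are there at a start; the rules pass over those that are not, and their reading is None.
At some moment in a run one of specimen_1, specimen_2, specimen_3, specimen_4 may be knocked a few centimetres aside while the robot is not near it.
It also fails if it takes over 208 s, if anything falls off the work surface, if the arm or the gripper's body presses on something with over 40 N, if the wrist force passes 120 N, or if a joint passes its speed limit or range.

## Robot

A 6-joint arm with a two-finger parallel gripper is mounted at the origin on a cart in front of the work surface, level with it; the furniture and walls round the work are solid. World frame = base frame: x ahead of the robot, y to its left, z up, the work surface at z = 0. Lengths are in m, angles in rad, forces in N, time in s.
With the tool pointing down it reaches from about 0.35 to 0.85 m from the base axis. Payload 8.1 kg.
Tool frame: the origin (TCP) lies on the mounting face of the last link; the fingertips stand 186 mm ahead of it and the grasp point (between the pads) lies 167 mm ahead of it (robot.finger_overhang is the distance from the TCP to the fingertips, in m); z points along the fingers, y is the line along which they close (so a half turn about z gives the same grasp; the last joint's range is limited). The gripper opens to 93 mm and grips with 3 to 60 N. Pads are 15 mm wide; open, the fingers measure 128 mm over their backs; the gripper's body (75 mm by 188 mm) begins 65 mm behind the grasp point.
Start: joints at [1.154, 0.13, 1.488, -0, 1.523, -0.085], TCP at [0.195, 0.567, 0.405] pointing down, gripper open.
Joint ranges: [-2.96, 2.96], [-0.89, 2.26], [0.02, 2.5], [-1.34, 4.48], [0, 2.73], [-2.66, 2.66]. Speed limits (rad/s): [2.39, 2.39, 2.79, 3.14, 3.14, 3.14].

## Interface

Orientations are given as a rotation vector (axis times angle).
In Python, from plant import readout, read_camera, get_calibration, job, robot gives the robot as it stands.
- The arm moves only by the shell command python3 -m handwheel 'ROWS' [FORCE]. ROWS is JSON, a list of rows, each a list of 5 numbers: the shift along the world's x, y, z in cm, then the turn about the world's z in rad, then the closure, from 0 (fully open) to 1 (shut). In form: [[tx, ty, tz, spin, gripper], ...]. A call has 1 to 10 rows; each row shifts and turns the commanded pose from where the row before left it; what a row does not reach is not made up. A row lasts 1/8 s, in which the tool goes at most 62.5 mm and 10.7 degrees, less where a joint would pass 70% of its speed; a pose out of reach is approached as far as the arm can. A call is refused whole if a number of a shift passes 6.25 or a number of a turn 0.188, either way. A call with a gripper value outside its range is refused whole. The fingers move at their own pace and stop on an object; FORCE is the grip in N (left out, the last holds). Time passes only in rows, so rows that do not move let the fingers close. It gives the time, the measured TCP pose, the force, the opening and the grip force at its end, in the units of the state.
- readout.read_state(): the state, without advancing time (a new reading comes with each control period).
- read_camera(name): name is "scene" or "side" or "wrist"; returns the picture (384x512x3 uint8, red, green, blue); there is no depth.
- get_calibration(name): a dict with "fovy" (degrees; the focal length in pixels is half the picture's height over the tangent of half this angle, whatever the lens; pixels are square), "cx", "cy" (the principal point, pixels), "pose" (4x4, takes a point from camera to world coordinates). Camera axes: x right, y down, z forward; pixel columns grow to the right and rows downward; lengths in m; the calibration is good to about 2 mm. A picture is of the moment at which its call begins: read the wrist's pose just before it. get_calibration takes no time and is no camera call; for the wrist camera it gives the pose at the moment of the call.
- job.close_job(): hands the job in; it is judged then, once.
The state is a dict: "t": time; "q": joint angles; "dq": joint speeds; "joint_torque": joint torques, N m; "tool_pos": TCP position; "orientation": TCP orientation; "force": force on the tool from outside, world axes, zero at the start; "wrist_torque": the same for the moment, N m; "opening": finger opening in m; "gripper_force": force on a finger pad.
Only numpy, scipy, OpenCV 4.12 (cv2) and the standard library are available. Lean on these libraries where they do the work, as an engineer would, in place of code of your own. Each camera call takes 0.05 s, during which the arm holds its last target. There are 200 camera calls.

## Working session

There is one attempt and no reset: what is moved stays moved. The work goes in short steps, Python scripts to look and compute and a shell command to move; the robot and the scene stay as the last step left them, time stands still between calls to the robot, and variables do not carry over. Pictures are saved under pics/ and viewed, at most 14 in all, crops included, and the job is handed in when it is done.

```bash
ls; mkdir -p pics; cat > h.py <<'E'
import numpy as np, cv2
from plant import readout, read_camera, get_calibration, job, robot
def cal(n):
    c=get_calibration(n); P=np.array(c['pose']); f=192/np.tan(np.radians(c['fovy'])/2); return c,P,f
def ray(n,u,v,z,C=None):
    c,P,f=C or cal(n); d=P[:3,:3]@np.array([(u-c['cx'])/f,(v-c['cy'])/f,1]); o=P[:3,3]; return o+d*(z-o[2])/d[2]
def proj(n,p,C=None):
    c,P,f=C or cal(n); q=P[:3,:3].T@(np.array(p)-P[:3,3]); return np.array([c['cx']+f*q[0]/q[2],c['cy']+f*q[1]/q[2]])
def snap(n,name,s=1.5):
    im=read_camera(n)[:,:,::-1].copy(); cv2.imwrite(f'pics/{name}_raw.png',im); cv2.imwrite(f'pics/{name}.png',cv2.resize(im,None,fx=s,fy=s,interpolation=cv2.INTER_CUBIC)); return im
E
python3 - <<'E'
from h import *
for n in ('scene','side','wrist'):
    snap(n,n+'0'); c,P,f=cal(n); print(n,c['cx'],c['cy'],f,P.round(3).tolist())
print(readout.read_state())
E
```

```text
pics
scene 251.70432339251784 191.07027569797086 399.35288160227174 [[0.681, -0.378, 0.627, -0.384], [-0.732, -0.342, 0.589, -0.866], [-0.008, -0.86, -0.51, 0.822], [0.0, 0.0, 0.0, 1.0]]
side 256.7085762088642 189.06191912981467 411.38559958638626 [[-0.95, -0.192, 0.245, 0.163], [-0.311, 0.607, -0.731, 1.086], [-0.009, -0.771, -0.636, 1.03], [0.0, 0.0, 0.0, 1.0]]
wrist 256.8326165910032 193.31028639199874 311.72257712291423 [[0.324, 0.904, 0.278, 0.118], [0.946, -0.31, -0.097, 0.594], [-0.001, 0.294, -0.956, 0.385], [0.0, 0.0, 0.0, 1.0]]
{'t': 0.15, 'q': array([ 1.15361363e+00,  1.31019286e-01,  1.48903124e+00, -1.62346919e-05,
        1.52301522e+00, -8.53859612e-02]), 'dq': array([ 6.99617335e-04, -4.47265493e-04, -1.70668393e-03,  6.07937600e-05,
        2.79260355e-04,  1.16516065e-03]), 'joint_torque': array([-1.03177626e-03, -5.60472250e+01, -4.92335665e+01,  7.67158298e-02,
        3.05095757e-02, -7.84300437e-05]), 'tool_pos': array([0.19534767, 0.5671227 , 0.40390819]), 'orientation': array([-5.18738439e-01, -3.09811349e+00,  2.24734448e-03]), 'force': array([-0.29792792,  0.24752479, -0.01219809]), 'wrist_torque': array([ 0.05383948,  0.00565408, -0.01022966]), 'gripper_force': 0.0, 'opening': 0.09265185145071501}
```

View pics/scene0.png

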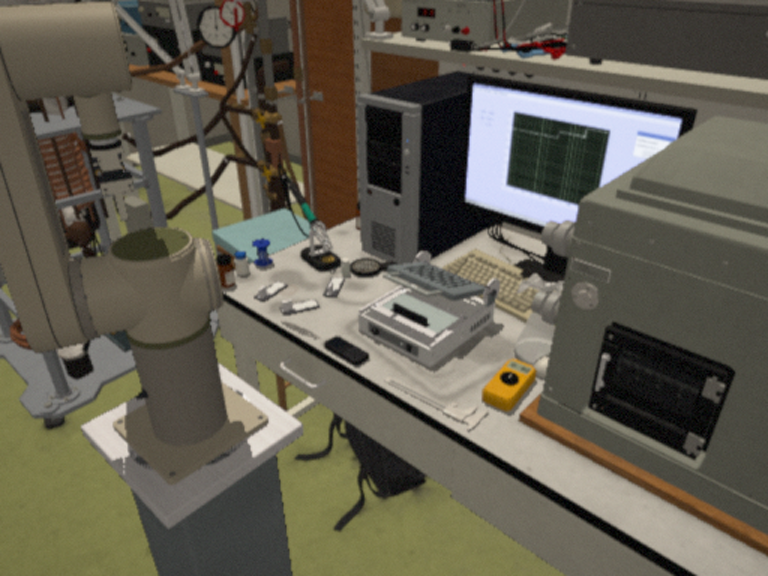

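View pics/side0.png

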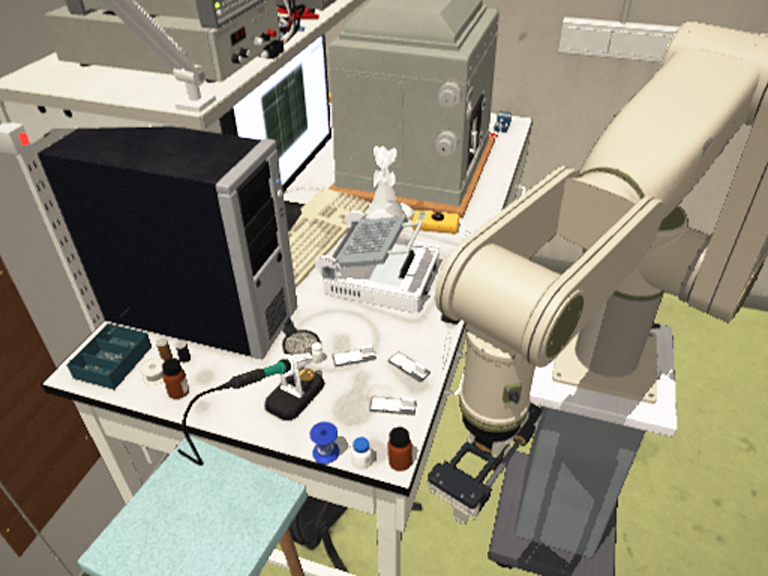

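The scene shows three holders at about (270,290), (300,305) and (335,285). The unit is near (425,320) with its panel partly raised, the pane's black handle is at (410,313), and the phone, caliper and meter are in front. I'll zoom in on these.

```bash
python3 - <<'E'
import cv2,numpy as np
a=cv2.imread('pics/scene0_raw.png')[155:265,150:345]; b=cv2.imread('pics/side0_raw.png')[130:290,205:310]
cv2.imwrite('pics/ca.png',cv2.resize(a,None,fx=4,fy=4,interpolation=cv2.INTER_CUBIC))
b=cv2.imread('pics/side0_raw.png')[140:285,200:312]
cv2.imwrite('pics/cb.png',cv2.resize(b,None,fx=4,fy=4,interpolation=cv2.INTER_CUBIC))
E
```

```text
(no output)
```

View pics/ca.png

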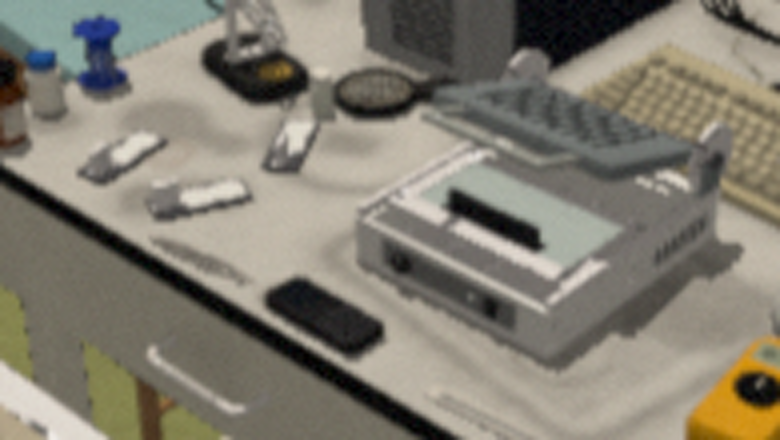

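View pics/cb.png

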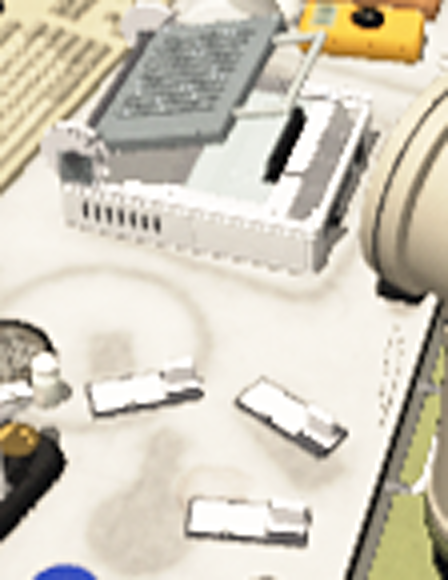

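```bash
python3 - <<'E'
from h import *
from scipy.optimize import least_squares
S=cal('scene');D=cal('side')
s=lambda u,v:(150+u/4,155+v/4); d=lambda u,v:(200+u/4,140+v/4)
def model(p,k):
    x,y,a,sl,th=p; R=lambda q:np.array([x+q[0]*np.cos(a)-q[1]*np.sin(a),y+q[0]*np.sin(a)+q[1]*np.cos(a),q[2]])
    if k[0]=='c': return R(k[1])
    if k[0]=='h': return R((-.098+sl,k[1],.074))
    return R((.105-.2*np.cos(th),k[1],.09+.2*np.sin(th)))
obs=[('scene',s(358,262),('c',(-.125,.11,0))),('scene',s(548,362),('c',(-.125,-.11,0))),
('side',d(320,272),('c',(-.125,.11,0))),('side',d(66,222),('c',(.125,.11,0))),
('scene',s(452,189),('h',.05)),('scene',s(543,238),('h',-.05)),('side',d(299,108),('h',-.05)),('side',d(270,175),('h',.05)),
('side',d(322,36),('b',-.062)),('side',d(293,116),('b',.062)),('scene',s(425,117),('b',.062))]
def res(p): return np.concatenate([proj(n,model(p,k),S if n=='scene' else D)-o for n,o,k in obs])
r=least_squares(res,[.6,0,0,0,.5],loss='soft_l1'); print(r.x); print(r.fun.reshape(-1,2).round(1).tolist())
# holders: rib-end and other-end corners (top plate z=6)
for c in [((90,388),(97,412),(203,390)),((268,376),(238,400),(320,452)),((190,497),(187,533),(307,541))]:
    print([ray('side',*d(*q),.003,D).round(3).tolist() for q in c])
E
```

```text
[ 0.57393223 -0.12728473  0.02340547  0.03368463  0.28005636]
[[-0.8, -0.5], [0.5, -0.4], [-1.0, -0.5], [-0.2, -0.1], [-0.6, -0.7], [-0.7, -2.6], [-0.1, -2.5], [0.4, -4.2], [1.1, -0.4], [-0.0, -1.9], [-0.7, 1.1]]
[[0.59, 0.187, 0.003], [0.574, 0.211, 0.003], [0.497, 0.16, 0.003]]
[[0.448, 0.127, 0.003], [0.464, 0.162, 0.003], [0.382, 0.197, 0.003]]
[[0.468, 0.275, 0.003], [0.459, 0.31, 0.003], [0.367, 0.289, 0.003]]
```

View pics/wrist0.png

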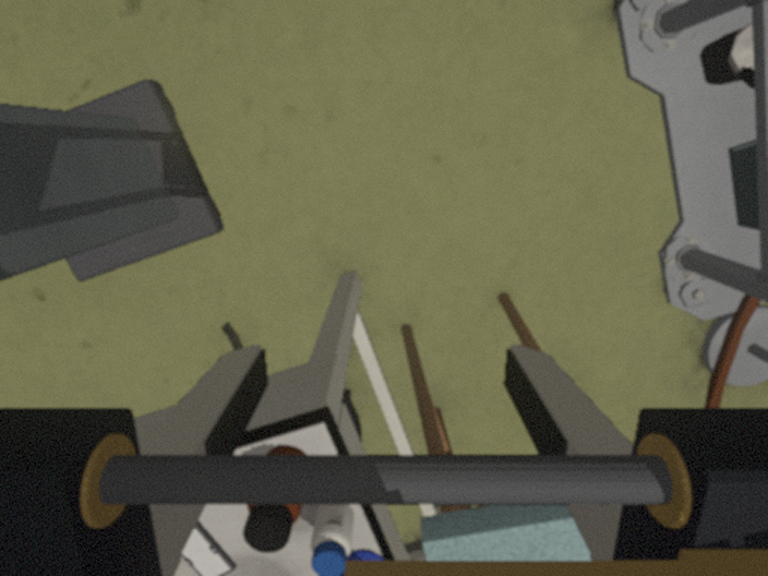

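```bash
python3 -m handwheel '[[2.2,-5.2,1.2,0.033,0],[2.2,-5.2,1.2,0.033,0],[2.2,-5.2,1.2,0.033,0],[2.2,-5.2,1.2,0.033,0],[2.2,-5.2,1.2,0.033,0],[2.2,-5.2,1.2,0.033,0],[2.2,-5.2,1.2,0.033,0],[2.2,-5.2,1.2,0.033,0],[2.2,-5.2,1.2,0.033,0],[2.2,-5.2,1.2,0.033,0]]' 30
python3 -m handwheel '[[0,0,0,0,0],[0,0,0,0,0]]'
python3 - <<'E'
from h import *
st=readout.read_state(); print(st['t'],st['tool_pos'],st['orientation'],st['q'].round(2),st['force'])
import pickle; C=cal('wrist'); snap('wrist','w1'); pickle.dump(C,open('w1.pkl','wb')); print(C[1].round(3))
for n,u,v in (('side',177,235),('scene',243,171),('scene',263,176)): print(ray(n,u,v,0).round(2))
E
```

```text
t: 1.4
tool_pos: [0.4156, 0.0455, 0.5251]
orientation: [0.001, 3.141, 0.0]
force: [0.1, 0.0, 0.1]
opening: 0.093
gripper_force: 0.0
t: 1.65
tool_pos: [0.4153, 0.0474, 0.5243]
orientation: [-0.005, -3.141, -0.001]
force: [-0.3, 0.2, -0.0]
opening: 0.093
gripper_force: 0.0
1.65 [0.41532579 0.04739609 0.5243494 ] [-4.87234161e-03 -3.14082327e+00 -7.53445528e-04] [-0.01 -0.39  1.75  0.    1.78 -1.58] [-0.29500494  0.21538175 -0.002101  ]
[[ 0.002  0.956  0.294  0.333]
 [ 1.    -0.002 -0.     0.048]
 [ 0.     0.294 -0.956  0.505]
 [ 0.     0.     0.     1.   ]]
[0.75 0.22 0.  ]
[0.73 0.23 0.  ]
[0.75 0.13 0.  ]
```

View pics/w1.png

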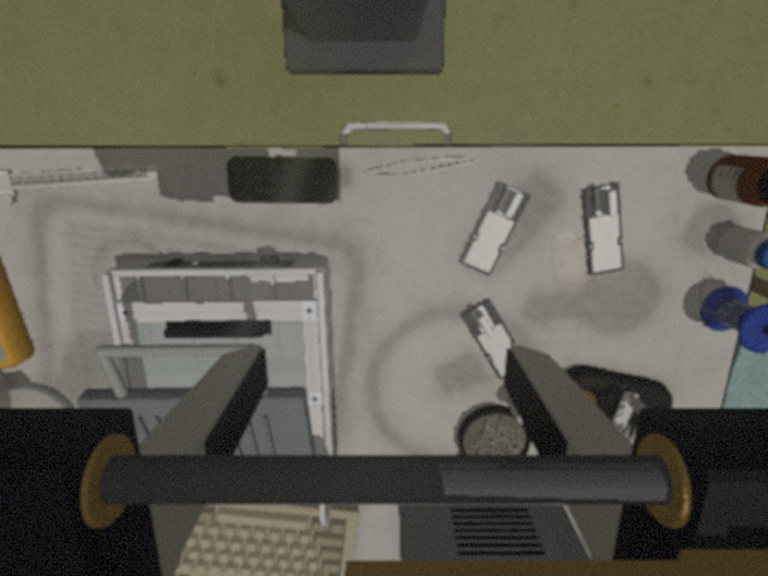

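The wrist view shows the three holders, with their rib ends toward the robot at about (512,195), (602,200) and (483,315). The unit front spans (105..327, 270), and the pane's black handle spans (165..270, 328). I'll refit all of them from this.

```bash
python3 - <<'E'
from h import *
import pickle; W=pickle.load(open('w1.pkl','rb')); w=lambda u,v,z:ray('wrist',u/1.5,v/1.5,z,W)
im=cv2.imread('pics/w1_raw.png'); g=im.max(2)[200:235,100:190]; ys,xs=np.where(g<50); print('handle px',xs.min()+100,xs.max()+100,ys.min()+200,ys.max()+200)
print('handle top ends',w(165,330,.074),w(270,330,.074))
print('front corners z.058',w(106,272,.058),w(327,270,.058), 'z.048',w(106,272,.048),w(327,270,.048))
print('bar',w(98,350,.145))
for n,c in dict(B=((460,262),(488,274),(528,192),(500,181)),C=((588,273),(622,270),(618,182),(583,184)),A=((487,298),(462,314))).items():
    P=np.array([w(*q,.006)[:2] for q in c]); print(n,P.round(4).tolist())
    if len(P)==4:
        d=(P[0]+P[1]-P[2]-P[3])/2; m=P.mean(0); L=np.linalg.norm(d); d/=L; print(' len',L,'wid',np.linalg.norm(P[0]-P[1]),'ctr',m,'yaw',np.arctan2(d[1],d[0]),'rib',m-.032*d)
    else:
        s=P[0]-P[1]; L=np.linalg.norm(s); s/=L; d=np.array([s[1],-s[0]]); d=d if d[0]>0 else -d; m=P.mean(0); print(' wid',L,'yaw',np.arctan2(d[1],d[0]),'rib',m+.016*d)
crop=cv2.resize(im[110:270,60:240],None,fx=3.6,fy=3.6,interpolation=cv2.INTER_CUBIC);crop2=cv2.resize(im[110:270,290:430],None,fx=3.6,fy=3.6,interpolation=cv2.INTER_CUBIC)
cv2.imwrite('pics/cu.png',cv2.convertScaleAbs(crop,alpha=1.5)); cv2.imwrite('pics/ch.png',crop2)
E
```

```text
handle px 110 179 214 234
handle top ends [ 0.50693958 -0.17055339  0.074     ] [ 0.50713584 -0.06658812  0.074     ]
front corners z.058 [ 0.4517029  -0.22833222  0.058     ] [ 0.4500691  -0.00985349  0.058     ] z.048 [ 0.45434756 -0.23450938  0.048     ] [ 0.4526772  -0.01114281  0.048     ]
bar [ 0.4962692  -0.19327499  0.145     ]
B [[0.4548, 0.1296], [0.4685, 0.1611], [0.3795, 0.1975], [0.3682, 0.1674]]
 len 0.0953014881591109 wid 0.034387668300702896 ctr [0.41778828 0.16389831] yaw -0.39950423610207747 rib [0.38830815 0.17634509]
C [[0.4676, 0.2715], [0.4642, 0.3085], [0.3695, 0.2904], [0.3714, 0.2542]]
 len 0.09707695615371034 wid 0.037193270098142855 ctr [0.41818622 0.28116596] yaw 0.18317595549518773 rib [0.38672157 0.27533706]
A [[0.4964, 0.1618], [0.5154, 0.1346]]
 wid 0.033178031080703024 yaw 0.6110718694273242 rib [0.51903496 0.15735851]
```

View pics/cu.png

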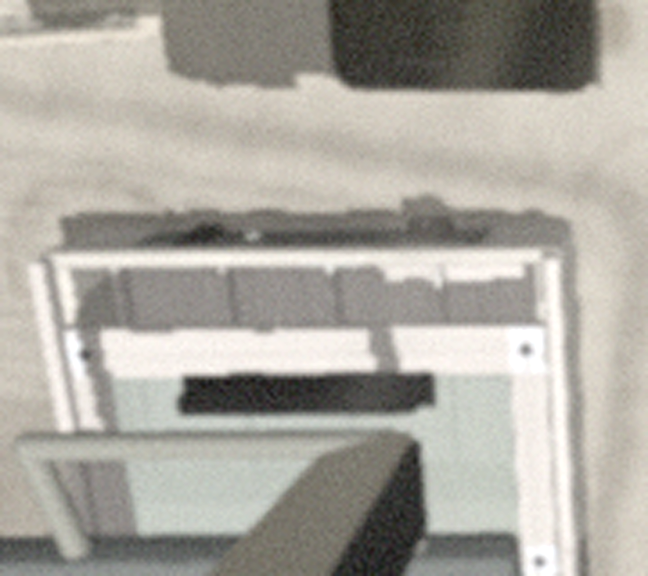

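View pics/ch.png

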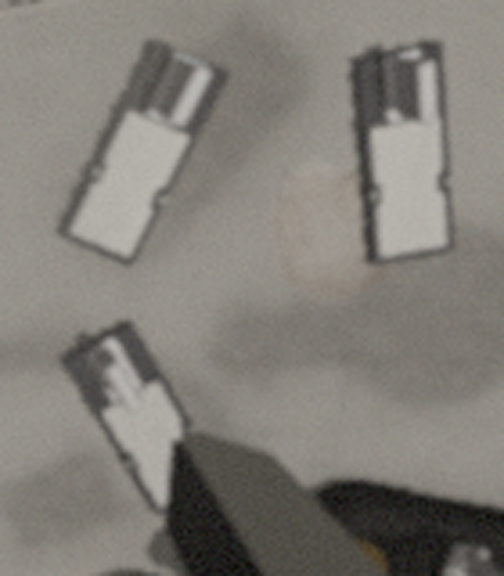

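```bash
python3 - <<'E'
from h import *
from scipy.optimize import least_squares
import pickle; S=cal('scene');D=cal('side');W=pickle.load(open('w1.pkl','rb'))
CC=dict(scene=S,side=D,wrist=W)
s=lambda u,v:(150+u/4,155+v/4); d=lambda u,v:(200+u/4,140+v/4); w=lambda u,v:(60+u/3.6,110+v/3.6)
for u in (232,338,440): print(ray('wrist',*w(u,300),.016,W))
def model(p,k):
    x,y,a,sl,th=p; R=lambda q:np.array([x+q[0]*np.cos(a)-q[1]*np.sin(a),y+q[0]*np.sin(a)+q[1]*np.cos(a),q[2]])
    if k[0]=='c': return R(k[1])
    if k[0]=='h': return R((-.098+sl+k[2],k[1],.074))
    return R((.105-.2*np.cos(th),k[1],.09+.2*np.sin(th)))
obs=[('scene',s(358,262),('c',(-.125,.11,0))),('scene',s(548,362),('c',(-.125,-.11,0))),
('side',d(320,272),('c',(-.125,.11,0))),('side',d(66,222),('c',(.125,.11,0))),
('scene',s(452,189),('h',.05,0)),('scene',s(543,238),('h',-.05,0)),('side',d(299,108),('h',-.05,0)),
('wrist',w(181,412),('h',-.05,.005)),('wrist',w(432,404),('h',.05,.005)),
('wrist',w(36,262),('c',(-.125,-.11,.058))),('wrist',w(562,250),('c',(-.125,.11,.058))),
('wrist',w(232,300),('c',(-.1,-.0485,.016))),('wrist',w(338,298),('c',(-.1,0,.016))),('wrist',w(440,296),('c',(-.1,.0485,.016))),
('side',d(322,36),('b',-.062)),('side',d(293,116),('b',.062)),('scene',s(425,117),('b',.062)),('wrist',w(22,440),('b',-.062))]
def res(p): return np.concatenate([proj(n,model(p,k),CC[n])-o for n,o,k in obs])
r=least_squares(res,[.6,0,0,0,.5],loss='soft_l1'); print(r.x.round(4)); 
for o,f in zip(obs,r.fun.reshape(-1,2).round(1)): print(o[0],o[2],f)
p=r.x; print('bar',model(p,('b',0)),'handle',model(p,('h',0,0)), 'hinge',model(p,('c',(.105,0,.09))))
E
```

```text
[ 0.48332688 -0.16964827  0.016     ]
[ 0.48341729 -0.12133566  0.016     ]
[ 0.48350428 -0.07484462  0.016     ]
[ 0.5784 -0.1199  0.0245  0.0272  0.2922]
scene ('c', (-0.125, 0.11, 0)) [-1.4 -1.8]
scene ('c', (-0.125, -0.11, 0)) [-0.3 -2. ]
side ('c', (-0.125, 0.11, 0)) [-2.6  0.5]
side ('c', (0.125, 0.11, 0)) [-2.   0.9]
scene ('h', 0.05, 0) [-2.5 -1.2]
scene ('h', -0.05, 0) [-2.7 -3.1]
side ('h', -0.05, 0) [-0.1 -1.4]
wrist ('h', -0.05, 0.005) [-0.3 -0.1]
wrist ('h', 0.05, 0.005) [-3.1  0.4]
wrist ('c', (-0.125, -0.11, 0.058)) [-1.9  1.5]
wrist ('c', (-0.125, 0.11, 0.058)) [-0.2  1. ]
wrist ('c', (-0.1, -0.0485, 0.016)) [-1.  -2.1]
wrist ('c', (-0.1, 0, 0.016)) [-0.9 -2.3]
wrist ('c', (-0.1, 0.0485, 0.016)) [ 0.3 -2.5]
side ('b', -0.062) [-0.7 -0.1]
side ('b', 0.062) [-1.9 -1.5]
scene ('b', 0.062) [-1.3 -0.8]
wrist ('b', -0.062) [ 5.  -0.1]
bar [ 0.49192538 -0.12204829  0.14761327] handle [ 0.50762546 -0.1216629   0.074     ] hinge [ 0.68338979 -0.11734846  0.09      ]
```

```bash
python3 -m handwheel '[[0.9,-1.9,-0.7,-0.172,0.65],[0.9,-1.9,-0.7,-0.172,0.65],[0.9,-1.9,-0.7,-0.172,0.65],[0.9,-1.9,-0.7,-0.172,0.65],[0.9,-1.9,-0.7,-0.172,0.65],[0.9,-1.9,-0.7,-0.172,0.65],[0.9,-1.9,-0.7,-0.172,0.65],[0.9,-1.9,-0.7,-0.172,0.65],[0.5,-1.8,-0.7,-0.172,0.65],[0,0,0,0,0.65]]' 30
python3 -m handwheel '[[0,0,-2.5,0,0.65],[0,0,-2.5,0,0.65],[0,0,-2.5,0,0.65],[0,0,0,0,0.65],[0,0,0,0,0.65]]'
python3 - <<'E'
from h import *
im=snap('side','s1'); print(readout.read_state()['orientation'])
cv2.imwrite('pics/s1c.png',cv2.resize(im[90:230,190:330],None,fx=4,fy=4,interpolation=cv2.INTER_CUBIC))
E
```

```text
t: 2.95
tool_pos: [0.4925, -0.1216, 0.4605]
orientation: [-2.194, -2.246, 0.001]
force: [-0.4, 0.5, 0.2]
opening: 0.0324
gripper_force: 0.0
t: 3.58
tool_pos: [0.4927, -0.1218, 0.3881]
orientation: [2.194, 2.247, 0.001]
force: [0.6, -0.0, 0.4]
opening: 0.0325
gripper_force: 0.0
[2.19403554e+00 2.24585257e+00 1.56707819e-03]
```

View pics/s1c.png

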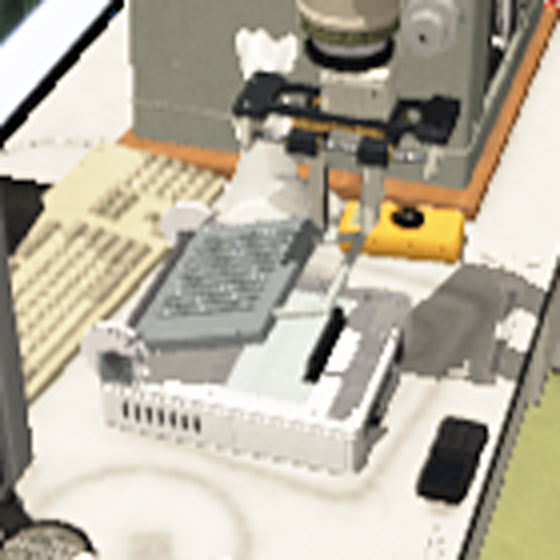

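The fingers straddle the bar, with tips near (320,225) and (370,245) and the bar between them. I'll lower and grip.

```bash
python3 -m handwheel '[[0,0,-2.5,0,0.65],[0,0,-2.5,0,0.65],[0,0,-2.3,0,0.65],[0,0,0,0,0.65]]' 25
python3 -m handwheel '[[0,0,0,0,1],[0,0,0,0,1],[0,0,0,0,1],[0,0,0,0,1]]'
python3 - <<'E'
import numpy as np
st=__import__('h').readout.read_state(); p=st['tool_pos']
for th0 in (.27,.29,.31):
    t=np.linspace(th0,1.57,21); print(np.c_[np.diff(-20*np.cos(t)),np.diff(20*np.sin(t))].round(2).tolist())
E
```

```text
t: 4.12
tool_pos: [0.4921, -0.1224, 0.3132]
orientation: [-2.196, -2.244, 0.001]
force: [-0.5, -0.2, -0.5]
opening: 0.033
gripper_force: 0.0
t: 4.62
tool_pos: [0.4924, -0.1229, 0.3144]
orientation: [2.198, 2.244, -0.0]
force: [-3.3, -1.5, 3.4]
opening: 0.0092
gripper_force: 25.0
[[0.39, 1.24], [0.47, 1.21], [0.54, 1.18], [0.62, 1.14], [0.69, 1.1], [0.76, 1.05], [0.83, 1.0], [0.89, 0.94], [0.95, 0.88], [1.01, 0.82], [1.06, 0.75], [1.11, 0.68], [1.15, 0.61], [1.19, 0.53], [1.22, 0.46], [1.24, 0.38], [1.27, 0.29], [1.28, 0.21], [1.29, 0.13], [1.3, 0.04]]
[[0.41, 1.21], [0.48, 1.19], [0.56, 1.15], [0.63, 1.11], [0.7, 1.07], [0.77, 1.02], [0.83, 0.97], [0.89, 0.92], [0.95, 0.86], [1.0, 0.8], [1.05, 0.73], [1.09, 0.66], [1.13, 0.59], [1.17, 0.52], [1.2, 0.44], [1.23, 0.36], [1.25, 0.29], [1.26, 0.2], [1.27, 0.12], [1.28, 0.04]]
[[0.42, 1.19], [0.5, 1.16], [0.57, 1.12], [0.64, 1.09], [0.7, 1.04], [0.77, 1.0], [0.83, 0.95], [0.89, 0.89], [0.94, 0.84], [0.99, 0.77], [1.04, 0.71], [1.08, 0.64], [1.12, 0.57], [1.16, 0.5], [1.18, 0.43], [1.21, 0.35], [1.23, 0.28], [1.24, 0.2], [1.25, 0.12], [1.26, 0.04]]
```

```bash
python3 -m handwheel '[[0.41,0.01,1.21,0,1],[0.48,0.01,1.19,0,1],[0.56,0.01,1.15,0,1],[0.63,0.01,1.11,0,1],[0.7,0.02,1.07,0,1]]' 25
python3 -m handwheel '[[0.77,0.02,1.02,0,1],[0.83,0.02,0.97,0,1],[0.89,0.02,0.92,0,1],[0.95,0.02,0.86,0,1],[1.0,0.02,0.8,0,1]]'
```

```text
t: 5.25
tool_pos: [0.5203, -0.1225, 0.3718]
orientation: [-2.198, -2.244, 0.002]
force: [-1.6, -6.3, -6.6]
opening: 0.009
gripper_force: 25.0
t: 5.88
tool_pos: [0.5645, -0.122, 0.4182]
orientation: [2.199, 2.243, -0.004]
force: [-7.6, -8.6, -0.7]
opening: 0.0093
gripper_force: 25.0
```

```bash
python3 -m handwheel '[[1.05,-0.02,0.73,0,1],[1.09,-0.02,0.66,0,1],[1.13,-0.02,0.59,0,1],[1.17,-0.02,0.52,0,1],[1.2,-0.02,0.44,0,1]]' 
python3 -m handwheel '[[1.23,-0.02,0.36,0,1],[1.25,-0.02,0.29,0,1],[1.26,-0.02,0.2,0,1],[1.27,0,0.12,0,1],[1.28,0,0.04,0,1],[0,0,0,0,1],[0,0,0,0,1]]'
python3 - <<'E'
from h import *
snap('side','s2');snap('scene','c2')
im=np.hstack([cv2.imread('pics/s2_raw.png')[40:230,170:330],cv2.imread('pics/c2_raw.png')[90:280,210:370]])
cv2.imwrite('pics/s2c.png',cv2.resize(im,None,fx=2.5,fy=2.5,interpolation=cv2.INTER_CUBIC))
E
```

```text
t: 6.5
tool_pos: [0.6211, -0.1222, 0.449]
orientation: [2.198, 2.244, -0.0]
force: [-7.7, -1.5, 5.5]
opening: 0.0088
gripper_force: 25.0
t: 7.38
tool_pos: [0.6847, -0.1223, 0.4587]
orientation: [2.195, 2.243, 0.005]
force: [4.6, -0.2, 6.0]
opening: 0.0092
gripper_force: 25.0
```

View pics/s2c.png

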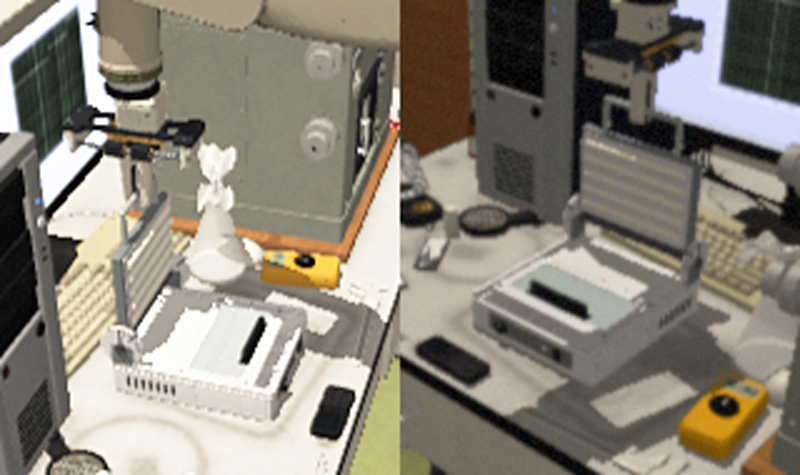

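The panel is upright in both views, with the bar gripped. I'll release it and go to the pane handle.

```bash
python3 -m handwheel '[[0,0,0,0,0.65],[0,0,0,0,0.65],[0,0,0,0,0.65],[0,0,3,0,0.65],[0,0,4,0,0.65],[0,0,0,0,0.65]]'
python3 -m handwheel '[[-2.3,0,0,0.172,1],[-2.3,0,0,0.172,1],[-2.3,0,0,0.172,1],[-2.3,0,0,0.172,1],[-2.3,0,0,0.172,1],[-2.3,0,0,0.172,1],[-2.3,0,0,0.172,1],[-2.3,0,0,0.172,1],[-2.3,0,0,0.172,1],[0,0,0,0,1]]'
python3 -m handwheel '[[0,0,-5,0,1],[0,0,-5,0,1],[0,0,-5,0,1],[0,0,-5,0,1],[0,0,-3,0,1],[0,0,0,0,1],[0,0,0,0,1]]'
```

```text
t: 8.22
tool_pos: [0.6839, -0.1227, 0.5311]
orientation: [2.194, 2.24, 0.006]
force: [0.1, -0.3, 1.1]
opening: 0.0322
gripper_force: 0.0
t: 9.48
tool_pos: [0.4761, -0.1227, 0.5257]
orientation: [-0.005, -3.141, -0.0]
force: [0.6, 0.5, 0.7]
opening: 0.0003
gripper_force: 0.0
t: 10.35
tool_pos: [0.4776, -0.1228, 0.2973]
orientation: [0.005, 3.14, -0.001]
force: [0.2, -0.0, 0.5]
opening: 0.0007
gripper_force: 0.0
```

```bash
python3 -m handwheel '[[0,0,-2.5,0,1],[0,0,-2.5,0,1],[0,0,0,0,1]]'
python3 -m handwheel '[[1,0.02,0,0,1],[1,0.02,0,0,1],[1,0.02,0,0,1],[0,0,0,0,1]]'
python3 -m handwheel '[[1,0.02,0,0,1],[1,0.02,0,0,1],[1,0.02,0,0,1],[1,0.02,0,0,1],[1,0.02,0,0,1],[0,0,0,0,1]]'
```

```text
t: 10.72
tool_pos: [0.4769, -0.1227, 0.2463]
orientation: [-0.004, -3.141, -0.001]
force: [0.7, 0.1, -0.3]
opening: 0.0005
gripper_force: 0.0
t: 11.22
tool_pos: [0.508, -0.1221, 0.2467]
orientation: [0.002, 3.14, -0.0]
force: [0.0, -0.8, -1.0]
opening: 0.001
gripper_force: 0.0
t: 11.98
tool_pos: [0.5579, -0.1209, 0.2464]
orientation: [0.002, 3.14, 0.001]
force: [0.1, 0.1, -0.1]
opening: 0.0005
gripper_force: 0.0
```

```bash
python3 -m handwheel '[[0.7,0.02,0,0,1],[0,0,0,0,1]]'
python3 -m handwheel '[[0.5,0.02,0,0,1],[0,0,0,0,1]]'
```

```text
t: 12.22
tool_pos: [0.5644, -0.1208, 0.2464]
orientation: [0.003, 3.141, 0.0]
force: [-0.5, -0.2, -0.0]
opening: 0.0006
gripper_force: 0.0
t: 12.48
tool_pos: [0.5692, -0.1206, 0.2463]
orientation: [0.003, 3.141, 0.0]
force: [0.0, 0.4, 0.2]
opening: 0.0004
gripper_force: 0.0
```

```bash
python3 -m handwheel '[[0.5,0.02,0,0,1]]'
python3 -m handwheel '[[0.5,0.02,0,0,1]]'
python3 -m handwheel '[[0.4,0.02,0,0,1]]'
```

```text
t: 12.6
tool_pos: [0.5738, -0.1206, 0.2462]
orientation: [-0.003, -3.141, 0.0]
force: [-1.6, -0.6, 0.4]
opening: 0.0004
gripper_force: 1.2
t: 12.72
tool_pos: [0.5791, -0.1205, 0.2462]
orientation: [-0.003, -3.141, 0.0]
force: [-2.3, -2.1, -0.3]
opening: 0.0006
gripper_force: 1.2
t: 12.85
tool_pos: [0.5815, -0.1204, 0.2461]
orientation: [-0.003, -3.135, 0.0]
force: [-29.1, -2.4, 22.7]
opening: 0.0004
gripper_force: 15.0
```

```bash
python3 -m handwheel '[[-0.6,0,0,0,1],[-2,0,0,0,1],[0,0,5,0,0],[-1,1,5,0,0],[-3,4,5,0,0],[-3,4,5,0,0],[-3,4,4,0,0],[0,0,0,0,0],[0,0,0,0,0]]'
python3 - <<'E'
from h import *
import pickle
st=readout.read_state();C=cal('wrist'); im=snap('wrist','w2'); pickle.dump(C,open('w2.pkl','wb')); print(st['tool_pos'],C[1][:3,3])
a=cv2.resize(im[90:300,60:440],None,fx=2.1,fy=2.1,interpolation=cv2.INTER_CUBIC); cv2.imwrite('pics/w2c.png',cv2.convertScaleAbs(a,alpha=1.4))
E
```

```text
t: 13.98
tool_pos: [0.4648, -0.0002, 0.4736]
orientation: [0.002, 3.14, -0.0]
force: [0.2, -0.2, -0.0]
opening: 0.0655
gripper_force: 0.0
[ 4.64780359e-01 -2.16944899e-04  4.73615900e-01] [ 3.82995969e-01 -2.68490178e-05  4.54060820e-01]
```

View pics/w2c.png

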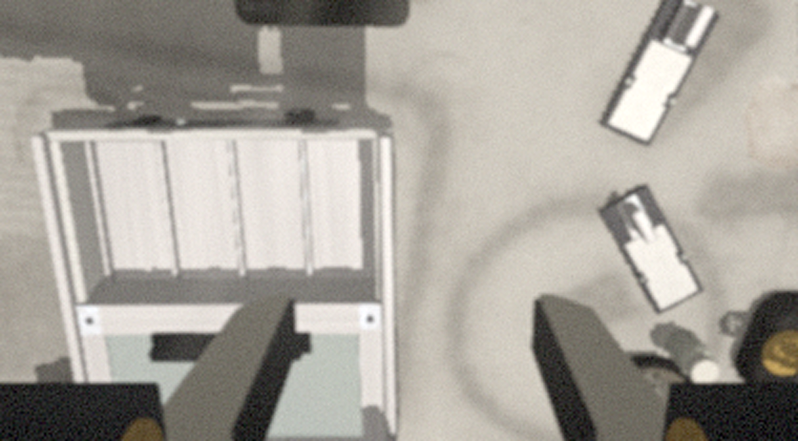

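```bash
python3 - <<'E'
from h import *
import pickle; W=pickle.load(open('w2.pkl','rb')); w=lambda u,v,z:ray('wrist',60+u/2.1,90+v/2.1,z,W)[:2].round(4)
for a,b in (((165,140),(177,275)),((234,140),(242,275)),((303,140),(310,275))):
    print('div',w(*a,.016),w(*b,.016))
print('rear floor',w(108,275,.006),w(362,272,.006)); print('front outer rail',w(35,133,.058),w(392,131,.058), 'front inner .048',w(92,139,.048),w(365,139,.048))
print('rearwall/pane edge .054',w(79,305,.054),w(380,303,.054)); print('handle top',w(152,334,.074),w(152,348,.074))
P=np.array([w(660,312,.006),w(702,290,.006),w(645,185,.006),w(598,210,.006)]); d=(P[0]+P[1]-P[2]-P[3])/2; m=P.mean(0); L=np.linalg.norm(d); d/=L; print('A',L,np.linalg.norm(P[0]-P[1]),np.linalg.norm(P[2]-P[3]),m,np.arctan2(d[1],d[0]),'rib',m-.032*d)
E
```

```text
div [ 0.4642 -0.1681] [ 0.5624 -0.1704]
div [ 0.4641 -0.1214] [ 0.5624 -0.1236]
div [ 0.4641 -0.0748] [ 0.5623 -0.0746]
rear floor [ 0.5665 -0.2252] [ 0.564  -0.0379]
front outer rail [ 0.4521 -0.2307] [ 0.4508 -0.0132] front inner .048 [ 0.4576 -0.2015] [ 0.4575 -0.0305]
rearwall/pane edge .054 [ 0.5684 -0.2234] [ 0.5669 -0.0224]
handle top [ 0.5795 -0.1683] [ 0.5896 -0.1695]
A 0.09547152716909901 0.034164601563606685 0.03661707252088837 [0.5472   0.173475] 0.5753652751642584 rib [0.5203522  0.15606248]
```

The well is open and its dividers are clear, giving the unit at about (0.577, -0.1225) with almost no yaw. Next I'll build an automatic holder detector based on the white coupons, to save on picture views.

```bash
cat > det.py <<'E'
from h import *
def find(im,W,verbose=1):
    """white coupons as rotated boxes, on a top view rectified to the plane z=7 mm, 1 mm/px; x .33-.65, y .05-.40"""
    src=np.float32([proj('wrist',p,W) for p in ((.33,.05,.007),(.65,.05,.007),(.65,.40,.007),(.33,.40,.007))])
    H=cv2.getPerspectiveTransform(src,np.float32([(0,0),(640,0),(640,700),(0,700)]))
    g=cv2.GaussianBlur(cv2.warpPerspective(im,H,(640,700)).min(2),(5,5),0)
    med=np.median(g[g>60]); m=(g>med*1.18).astype(np.uint8); m=cv2.morphologyEx(m,cv2.MORPH_OPEN,np.ones((9,9)))
    out=[]
    for c in cv2.findContours(m,cv2.RETR_EXTERNAL,cv2.CHAIN_APPROX_NONE)[0]:
        (cx,cy),(a,b),th=cv2.minAreaRect(c); A=cv2.contourArea(c)
        if min(a,b)<36 or max(a,b)>220 or A<2500: continue
        ang=np.radians(th if a>b else th+90); ang=(ang+np.pi/2)%np.pi-np.pi/2
        out.append((.33+cx/2000,.05+cy/2000,ang,max(a,b)/2,min(a,b)/2,A/4)); 
    if verbose: print('med',med); [print(np.round(o,4)) for o in out]
    return out,g
if __name__=='__main__':
    import pickle
    for k in ('w1','w2'):
        o,g=find(cv2.imread(f'pics/{k}_raw.png'),pickle.load(open(k+'.pkl','rb'))); cv2.imwrite(f'pics/{k}_top.png',g)
E
python3 det.py
```

```text
med 132.0
[4.22300e-01 2.82800e-01 1.95200e-01 8.05061e+01 2.82385e+01 1.59800e+03]
[5.48700e-01 1.74300e-01 5.55500e-01 6.90992e+01 2.71006e+01 1.03950e+03]
[ 4.316000e-01  1.589000e-01 -3.971000e-01  5.875270e+01  2.802280e+01
  1.500625e+03]
med 131.0
[4.33100e-01 2.85000e-01 1.94700e-01 5.77403e+01 2.75609e+01 1.45650e+03]
[5.585000e-01 1.807000e-01 5.599000e-01 5.978430e+01 2.813750e+01
 1.463125e+03]
[ 4.31800e-01  1.58700e-01 -4.03100e-01  5.91067e+01  2.88330e+01
  1.56175e+03]
```

```bash
python3 -m handwheel '[[-1.53,3.54,-1.5,-0.081,0.46],[-1.53,3.54,-1.5,-0.081,0.46],[-1.53,3.54,-1.5,-0.081,0.46],[-1.53,3.54,-1.5,-0.081,0.46],[-1.53,3.54,-1.5,-0.081,0.46],[0,0,0,0,0.46],[0,0,-4,0,0.46],[0,0,-4,0,0.46],[0,0,-4,0,0.46],[0,0,-3,0,0.46]]' 30
python3 -m handwheel '[[0,0,-3,0,0.46],[0,0,-1.0,0,0.46],[0,0,0,0,0.46],[0,0,0,0,0.46]]'
```

```text
t: 15.28
tool_pos: [0.3882, 0.1751, 0.2461]
orientation: [-0.635, -3.074, 0.003]
force: [-0.6, 0.6, 0.2]
opening: 0.0501
gripper_force: 0.0
t: 15.78
tool_pos: [0.389, 0.1766, 0.2099]
orientation: [0.635, 3.075, 0.001]
force: [0.6, 0.5, 0.4]
opening: 0.0504
gripper_force: 0.0
```

```bash
python3 -m handwheel '[[0,0,-1.2,0,0.46],[0,0,0,0,0.46]]' 30
python3 -m handwheel '[[0,0,0,0,1],[0,0,0,0,1],[0,0,0,0,1],[0,0,0,0,1],[0,0,0,0,1]]' 30
python3 -m handwheel '[[0,0,3,0,1],[0,0,4,0,1],[0,0,4,0,1],[0,0,4,0,1],[0,0,0,0,1]]' 30
```

```text
t: 16.02
tool_pos: [0.3877, 0.1766, 0.196]
orientation: [-0.634, -3.076, 0.001]
force: [-0.1, 0.1, -0.3]
opening: 0.0499
gripper_force: 0.0
t: 16.65
tool_pos: [0.3881, 0.1767, 0.1967]
orientation: [0.635, 3.077, 0.0]
force: [0.2, -0.3, 1.0]
opening: 0.0081
gripper_force: 30.0
t: 17.27
tool_pos: [0.3892, 0.177, 0.3503]
orientation: [0.633, 3.071, 0.005]
force: [0.2, -0.0, -2.3]
opening: 0.0075
gripper_force: 30.0
```

```bash
python3 -m handwheel '[[1.3,-3.93,0,0.058,1],[1.3,-3.93,0,0.058,1],[1.3,-3.93,0,0.058,1],[1.3,-3.93,0,0.058,1],[1.3,-3.93,0,0.058,1],[1.3,-3.93,0,0.058,1],[1.3,-3.93,0,0.058,1],[0,0,0,0,1],[0,0,-4,0,1],[0,0,0,0,1]]' 30
python3 - <<'E'
from h import *
import pickle
from det import find
st=readout.read_state();C=cal('wrist'); im=snap('wrist','w3'); pickle.dump(C,open('w3.pkl','wb')); print(st['tool_pos'],st['orientation'])
find(im,C)
a=cv2.resize(im[90:300,60:340],None,fx=2.6,fy=2.6,interpolation=cv2.INTER_CUBIC); cv2.imwrite('pics/w3c.png',cv2.convertScaleAbs(a,alpha=1.4))
E
```

```text
t: 18.52
tool_pos: [0.4771, -0.0973, 0.3025]
orientation: [-0.002, -3.134, -0.004]
force: [-0.7, 0.0, -1.0]
opening: 0.0081
gripper_force: 30.0
[ 0.47709554 -0.09727517  0.3025063 ] [-1.54744543e-03 -3.13362389e+00 -4.35538474e-03]
med 148.0
```

View pics/w3c.png

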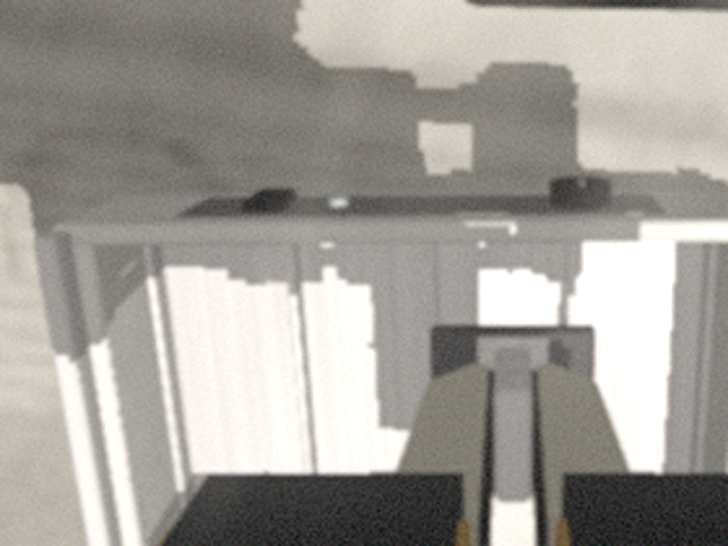

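The held holder is level and centred, with its front edge at (432..593, 326) in the crop. The dividers sit at u of about 300, 437 and 570. I'll check their positions numerically.

```bash
python3 - <<'E'
from h import *
import pickle; W=pickle.load(open('w3.pkl','rb')); w=lambda u,v,z:ray('wrist',60+u/2.6,90+v/2.6,z,W)[:2].round(4)
print('holder front',w(432,326,.112),w(593,326,.112),'dividers',w(300,290,.016),w(316,470,.016),w(437,290,.016),w(567,290,.016),'outer rails front',w(37,235,.058))
print('front inner', w(250,242,.048))
E
```

```text
holder front [ 0.4601 -0.1146] [ 0.4601 -0.0782] dividers [ 0.483  -0.1699] [ 0.5535 -0.1692] [ 0.483  -0.1223] [ 0.4831 -0.0771] outer rails front [ 0.4526 -0.2326]
front inner [ 0.4573 -0.1751]
```

```bash
python3 -m handwheel '[[0.3,-0.15,-3,0,1],[0,0,-3,0,1],[0,0,-2,0,1],[0,0,-1,0,1],[0,0,0,0,1],[0,0,-0.7,0,1],[0,0,0,0,1]]' 30
python3 -m handwheel '[[0,0,-0.3,0,1],[0,0,0,0,1]]'
```

```text
t: 19.45
tool_pos: [0.4822, -0.0999, 0.2099]
orientation: [0.001, 3.141, -0.0]
force: [-0.1, 0.4, -1.1]
opening: 0.0072
gripper_force: 30.0
t: 19.7
tool_pos: [0.4821, -0.1, 0.2066]
orientation: [-0.001, -3.141, -0.0]
force: [0.9, 1.0, -0.5]
opening: 0.008
gripper_force: 30.0
```

```bash
python3 -m handwheel '[[-0.1,0.1,-0.3,0,1],[0,0,0,0,1]]'
python3 -m handwheel '[[0,0,-0.15,0,1],[0,0,0,0,1]]'
```

```text
t: 19.95
tool_pos: [0.4809, -0.0988, 0.2033]
orientation: [-0.001, -3.141, -0.0]
force: [0.0, -0.0, -0.8]
opening: 0.0079
gripper_force: 30.0
t: 20.2
tool_pos: [0.4812, -0.099, 0.2027]
orientation: [-0.001, -3.141, -0.0]
force: [-4.4, 0.6, 5.4]
opening: 0.0079
gripper_force: 30.0
```

Contact came at the expected height, so the holder is seated. I'll release it and look again.

```bash
python3 -m handwheel '[[0,0,0,0,0.84],[0,0,0,0,0.84],[0,0,0.5,0,0.84],[0,0,3,0,0.84],[0,0,5,0,0.6],[-1,3,6,0,0.46],[-2,4,6,0,0.46],[-1,4,5,0,0.46],[0,4,0,0,0.46],[0,0,0,0,0.46]]'
cat > look.py <<'E'
import sys,pickle
from h import *
from det import find
st=readout.read_state();C=cal('wrist'); im=snap('wrist',sys.argv[1]); pickle.dump(C,open(sys.argv[1]+'.pkl','wb')); p=st['tool_pos']; print(st['t'],p,st['orientation'])
o=find(im,C,0)[0]
for x,y,a,l,w,A in o:
    r=np.array([x-.047*np.cos(a),y-.047*np.sin(a)]); print('coupon',round(x,4),round(y,4),'yaw',round(a,3),'l,w',round(l),round(w),'rib',r.round(4),'go cm',((r-p[:2])*100).round(2))
E
python3 look.py w4
```

```text
t: 21.45
tool_pos: [0.4453, 0.0426, 0.442]
orientation: [-0.004, 3.139, 0.001]
force: [0.4, 0.3, -0.1]
opening: 0.0503
gripper_force: 0.0
21.45 [0.4453179  0.0425816  0.44201445] [-4.21069226e-03  3.13935786e+00  7.09021254e-04]
coupon 0.4332 0.2849 yaw 0.191 l,w 58 28 rib [0.387 0.276] go cm [-5.83 23.34]
coupon 0.552 0.1765 yaw 0.554 l,w 75 28 rib [0.512  0.1518] go cm [ 6.67 10.92]
```

```bash
python3 -m handwheel '[[-1.17,4.67,-1,0.038,0.46],[-1.17,4.67,-1,0.038,0.46],[-1.17,4.67,-1,0.038,0.46],[-1.17,4.67,-1,0.038,0.46],[-1.17,4.67,-1,0.038,0.46],[0,0,0,0,0.46],[0,0,-4,0,0.46],[0,0,-4,0,0.46],[0,0,-4,0,0.46],[0,0,-3,0,0.46]]' 30
python3 -m handwheel '[[0,0,-2.5,0,0.46],[0,0,0,0,0.46],[0,0,0,0,0.46]]'
```

```text
t: 22.75
tool_pos: [0.3873, 0.2722, 0.2387]
orientation: [0.294, -3.126, 0.002]
force: [0.3, 0.2, 0.9]
opening: 0.0501
gripper_force: 0.0
t: 23.12
tool_pos: [0.3879, 0.2735, 0.2167]
orientation: [-0.295, 3.127, 0.0]
force: [-0.2, 0.6, -0.0]
opening: 0.0501
gripper_force: 0.0
```

```bash
python3 -m handwheel '[[-0.1,0.2,-2.0,0,0.46],[0,0,0,0,0.46]]' 30
python3 -m handwheel '[[0,0,0,0,1],[0,0,0,0,1],[0,0,0,0,1],[0,0,0,0,1],[0,0,0,0,1]]' 30
python3 -m handwheel '[[0,0,3,0,1],[0,0,4,0,1],[0,0,4,0,1],[0,0,4,0,1],[0,0,0,0,1]]' 30
```

```text
t: 23.38
tool_pos: [0.3861, 0.2759, 0.196]
orientation: [0.296, -3.127, 0.0]
force: [-0.8, -0.6, -0.2]
opening: 0.0501
gripper_force: 0.0
t: 24.0
tool_pos: [0.3861, 0.2762, 0.1959]
orientation: [-0.297, 3.127, 0.0]
force: [-0.4, -0.7, 1.2]
opening: 0.0074
gripper_force: 30.0
t: 24.62
tool_pos: [0.3871, 0.2768, 0.3497]
orientation: [-0.296, 3.121, 0.004]
force: [-0.7, -0.4, -0.5]
opening: 0.0076
gripper_force: 30.0
```

```bash
python3 -m handwheel '[[1.17,-5.3,0,-0.023,1],[1.17,-5.3,0,-0.023,1],[1.17,-5.3,0,-0.023,1],[1.17,-5.3,0,-0.023,1],[1.17,-5.3,0,-0.023,1],[1.17,-5.3,0,-0.023,1],[1.17,-5.3,0,-0.023,1],[1.17,-5.3,0,-0.023,1],[0,0,-3,0,1],[0,0,0,0,1]]' 30
python3 -m handwheel '[[0,0,-4,0,1],[0,0,-2,0,1],[0,0,0,0,1],[0,0,0,0,1]]' 30
```

```text
t: 25.88
tool_pos: [0.4781, -0.1478, 0.3118]
orientation: [0.006, -3.135, -0.005]
force: [-0.8, -0.4, -0.1]
opening: 0.0077
gripper_force: 30.0
t: 26.38
tool_pos: [0.4801, -0.1475, 0.2571]
orientation: [-0.01, 3.14, -0.001]
force: [-0.2, 1.0, -0.5]
opening: 0.008
gripper_force: 30.0
```

```bash
python3 -m handwheel '[[0,0.03,-3,0,1],[0,0,-1,0,1],[0,0,-0.5,0,1],[0,0,-0.5,0,1],[0,0,0,0,1]]' 30
python3 -m handwheel '[[0,0,-0.4,0,1],[0,0,0,0,1]]' 30
```

```text
t: 27.0
tool_pos: [0.4798, -0.1476, 0.206]
orientation: [-0.008, 3.141, -0.0]
force: [0.6, -0.7, -1.2]
opening: 0.0075
gripper_force: 30.0
t: 27.25
tool_pos: [0.4797, -0.1476, 0.2019]
orientation: [-0.008, 3.141, -0.0]
force: [-0.0, -0.7, 0.5]
opening: 0.0075
gripper_force: 30.0
```

```bash
python3 -m handwheel '[[0,0,-0.1,0,1],[0,0,0,0,0.84],[0,0,0,0,0.84],[0,0,0.5,0,0.84],[0,0,3,0,0.84],[0,0,5,0,0.6],[-1,4,6,0,0.46],[-1,5,5,0,0.46],[0,5,5,0,0.46],[0,5,0,0,0.46]]'
python3 -m handwheel '[[0,2,0,0,0.46],[0,0,0,0,0.46]]'
python3 look.py w5
```

```text
t: 28.5
tool_pos: [0.4628, 0.0258, 0.4305]
orientation: [-0.007, 3.133, -0.001]
force: [1.0, 1.1, -0.6]
opening: 0.0501
gripper_force: 0.0
t: 28.75
tool_pos: [0.4621, 0.046, 0.4256]
orientation: [-0.012, 3.141, 0.0]
force: [0.2, -0.1, -0.9]
opening: 0.0504
gripper_force: 0.0
28.75 [0.46210125 0.0459923  0.42563153] [-1.23637529e-02  3.14106587e+00  1.49816848e-04]
coupon 0.5517 0.1764 yaw 0.551 l,w 76 28 rib [0.5117 0.1518] go cm [ 4.96 10.58]
```

```bash
python3 -m handwheel '[[1.42,2.75,-1,0.139,0.46],[1.42,2.75,-1,0.139,0.46],[1.42,2.75,-1,0.139,0.46],[1.42,2.75,-1,0.139,0.46],[0,0,0,0,0.46],[0,0,-4,0,0.46],[0,0,-4,0,0.46],[0,0,-4,0,0.46],[0,0,-3,0,0.46],[0,0,0,0,0.46]]' 30
python3 -m handwheel '[[0,0,-1.5,0,0.46],[0,0,0,0,0.46]]'
```

```text
t: 30.05
tool_pos: [0.5178, 0.153, 0.2329]
orientation: [0.864, -3.015, -0.0]
force: [-0.4, 0.2, 0.8]
opening: 0.0502
gripper_force: 0.0
t: 30.3
tool_pos: [0.5192, 0.1544, 0.2203]
orientation: [-0.869, 3.019, -0.0]
force: [-0.6, -0.3, -0.1]
opening: 0.0506
gripper_force: 0.0
```

```bash
python3 -m handwheel '[[0,0.15,-2.4,0,0.46],[0,0,0,0,0.46]]' 30
python3 -m handwheel '[[0,0,0,0,1],[0,0,0,0,1],[0,0,0,0,1],[0,0,0,0,1],[0,0,0,0,1]]' 30
python3 -m handwheel '[[0,0,3,0,1],[0,0,4,0,1],[0,0,4,0,1],[0,0,4,0,1],[0,0,0,0,1]]' 30
```

```text
t: 30.55
tool_pos: [0.5185, 0.1562, 0.1956]
orientation: [0.869, -3.017, -0.0]
force: [0.6, -0.8, -0.5]
opening: 0.0501
gripper_force: 0.0
t: 31.18
tool_pos: [0.5191, 0.1563, 0.1964]
orientation: [-0.87, 3.019, -0.0]
force: [-1.1, -0.4, 0.3]
opening: 0.0077
gripper_force: 30.0
t: 31.8
tool_pos: [0.5204, 0.1565, 0.3505]
orientation: [-0.868, 3.012, -0.001]
force: [-0.6, -0.3, -0.4]
opening: 0.0077
gripper_force: 30.0
```

```bash
python3 -m handwheel '[[-0.8,-4.13,0,-0.111,1],[-0.8,-4.13,0,-0.111,1],[-0.8,-4.13,0,-0.111,1],[-0.8,-4.13,0,-0.111,1],[-0.8,-4.13,0,-0.111,1],[0,0,0,0,1],[0,0,-4,0,1],[0,0,-4,0,1],[0,0,-2,0,1],[0,0,0,0,1]]' 30
python3 -m handwheel '[[0,0,0,0,1],[0,0,0,0,1]]' 30
```

```text
t: 33.05
tool_pos: [0.4778, -0.0492, 0.2434]
orientation: [0.012, -3.136, -0.002]
force: [0.2, 0.3, -0.7]
opening: 0.0077
gripper_force: 30.0
t: 33.3
tool_pos: [0.4798, -0.0501, 0.2476]
orientation: [-0.011, 3.139, -0.001]
force: [0.4, 0.5, -0.7]
opening: 0.0081
gripper_force: 30.0
```

```bash
python3 -m handwheel '[[0,0,-2.5,0,1],[0,0,-1,0,1],[0,0,-0.5,0,1],[0,0,0,0,1]]' 30
python3 -m handwheel '[[0,0,-0.5,0,1],[0,0,0,0,1]]' 30
```

```text
t: 33.8
tool_pos: [0.4792, -0.0503, 0.2065]
orientation: [-0.01, 3.142, 0.0]
force: [-0.2, 0.8, -0.2]
opening: 0.008
gripper_force: 30.0
t: 34.05
tool_pos: [0.4798, -0.0504, 0.2022]
orientation: [-0.01, 3.14, -0.001]
force: [-0.1, -0.6, 3.5]
opening: 0.0075
gripper_force: 30.0
```

```bash
python3 -m handwheel '[[0,0,0,0,0.84],[0,0,0,0,0.84],[0,0,0.5,0,0.84],[0,0,3,0,0.84],[0,0,5,0,0.6],[-0.5,0.5,6,0,0.46],[-0.5,0.5,6,0,0.46],[0,0.5,5,0,0],[0,0,0,0,0],[0,0,0,0,0]]'
python3 look.py w6
python3 - <<'E'
import cv2
im=cv2.imread('pics/w6_raw.png'); a=cv2.resize(im[70:300,60:440],None,fx=2.1,fy=2.1,interpolation=cv2.INTER_CUBIC); cv2.imwrite('pics/w6c.png',cv2.convertScaleAbs(a,alpha=1.3))
E
```

```text
t: 35.3
tool_pos: [0.469, -0.0352, 0.4559]
orientation: [0.01, -3.141, -0.0]
force: [0.2, -0.1, -0.1]
opening: 0.0703
gripper_force: 0.0
35.3 [ 0.46897869 -0.03519339  0.45586566] [ 9.94049862e-03 -3.14139685e+00 -6.94229074e-05]
```

View pics/w6c.png

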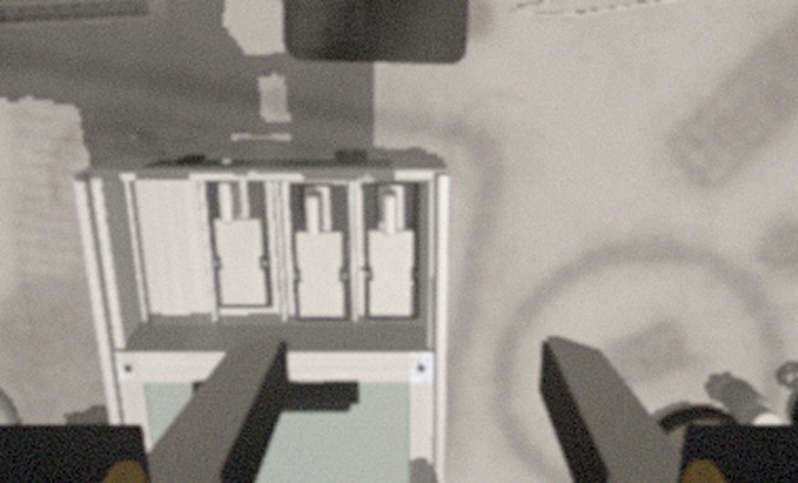

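All three holders lie flat in slots 1 to 3, at (392,250), (320,255) and (240,245), and none are left on the bench. Next is closing the pane from behind its handle.

```bash
python3 -m handwheel '[[2.4,-1.47,0,0,1],[2.4,-1.47,0,0,1],[2.4,-1.47,0,0,1],[2.4,-1.47,0,0,1],[2.4,-1.47,0,0,1],[2.3,-1.4,0,0,1],[0,0,0,0,1],[0,0,0,0,1]]'
python3 -m handwheel '[[0,0,-3,0,1],[0,0,-3,0,1],[0,0,-3,0,1],[0,0,-3,0,1],[0,0,0,0,1],[0,0,0,0,1]]'
```

```text
t: 36.35
tool_pos: [0.6116, -0.1225, 0.4546]
orientation: [0.01, -3.139, -0.001]
force: [0.5, -1.1, 0.3]
opening: 0.0034
gripper_force: 0.0
t: 37.1
tool_pos: [0.6121, -0.1225, 0.3378]
orientation: [-0.01, 3.14, -0.001]
force: [-0.1, -0.4, 1.0]
opening: 0.0003
gripper_force: 0.0
```

```bash
python3 -m handwheel '[[0,0,-3,0,1],[0,0,-2,0,1],[0,0,-1,0,1],[0,0,0,0,1]]'
python3 -m handwheel '[[0,0,-1.5,0,1],[0,0,-1.5,0,1],[0,0,0,0,1]]'
```

```text
t: 37.6
tool_pos: [0.612, -0.1227, 0.2758]
orientation: [0.01, -3.141, -0.0]
force: [-0.1, 0.1, -0.2]
opening: 0.0006
gripper_force: 0.0
t: 37.98
tool_pos: [0.6112, -0.1225, 0.2439]
orientation: [0.01, -3.138, -0.002]
force: [0.2, 0.4, -0.3]
opening: 0.0008
gripper_force: 0.0
```

```bash
python3 -m handwheel '[[-1,0,0.2,0,1],[-1,0,0,0,1],[-1,0,0,0,1],[-1,0,0,0,1],[-1,0,0,0,1],[-1,0,0,0,1],[-1,0,0,0,1],[-1,0,0,0,1],[-1,0,0,0,1]]'
python3 -m handwheel '[[-1,0,0,0,1]]'
python3 -m handwheel '[[-0.5,0,0,0,1]]'
python3 -m handwheel '[[-0.5,0,0,0,1]]'
```

```text
t: 39.1
tool_pos: [0.5214, -0.1228, 0.2482]
orientation: [-0.01, 3.142, -0.0]
force: [3.5, -0.0, 2.6]
opening: 0.0005
gripper_force: 1.3
t: 39.22
tool_pos: [0.5114, -0.1228, 0.2482]
orientation: [0.01, -3.142, 0.0]
force: [2.4, -0.9, 1.7]
opening: 0.0004
gripper_force: 1.3
t: 39.35
tool_pos: [0.5063, -0.1227, 0.248]
orientation: [0.009, -3.141, -0.0]
force: [3.7, -0.8, -0.7]
opening: 0.0004
gripper_force: 1.1
t: 39.48
tool_pos: [0.5017, -0.1228, 0.248]
orientation: [0.01, -3.141, -0.0]
force: [2.4, -1.2, 0.2]
opening: 0.0008
gripper_force: 1.1
```

```bash
for i in 1; do python3 -m handwheel '[[-0.4,0,0,0,1]]'; python3 -m handwheel '[[-0.3,0,0,0,1]]'; python3 -m handwheel '[[-0.2,0,0,0,1]]';python3 -m handwheel '[[-0.2,0,0,0,1]]'; done
```

```text
t: 39.6
tool_pos: [0.4978, -0.1227, 0.248]
orientation: [0.01, -3.141, -0.0]
force: [1.4, -2.0, -1.5]
opening: 0.0005
gripper_force: 1.1
t: 39.72
tool_pos: [0.4948, -0.1227, 0.248]
orientation: [0.01, -3.141, -0.0]
force: [2.6, -1.0, 0.4]
opening: 0.0006
gripper_force: 1.1
t: 39.85
tool_pos: [0.4937, -0.1227, 0.2482]
orientation: [-0.01, 3.139, -0.0]
force: [14.6, -1.6, -11.7]
opening: 0.0002
gripper_force: 7.4
t: 39.98
tool_pos: [0.4928, -0.1226, 0.2483]
orientation: [-0.009, 3.134, -0.0]
force: [25.6, -2.2, -19.8]
opening: 0.0004
gripper_force: 12.6
```

```bash
python3 -m handwheel '[[0.3,0,0,0,1],[1,0,0,0,1],[0,0,4,0,1],[0,0,6,0,1],[0,0,6,0,1],[0,0,6,0,1],[0,0,6.2,0,1],[0,0,0,0,0.65]]'
python3 -m handwheel '[[1.96,0,0,-0.172,0.65],[1.96,0,0,-0.172,0.65],[1.96,0,0,-0.172,0.65],[1.96,0,0,-0.172,0.65],[1.96,0,0,-0.172,0.65],[1.96,0,0,-0.172,0.65],[1.96,0,0,-0.172,0.65],[1.96,0,0,-0.172,0.65],[1.96,0,0,-0.185,0.65],[0,0,0,0,0.65]]'
python3 -m handwheel '[[0,0,0,0,0.65],[0,0,0,0,0.65]]'
```

```text
t: 40.98
tool_pos: [0.5046, -0.1227, 0.5368]
orientation: [-0.01, 3.132, -0.005]
force: [0.4, 1.0, -0.1]
opening: 0.0065
gripper_force: 0.0
t: 42.22
tool_pos: [0.6815, -0.1226, 0.5274]
orientation: [-2.2, -2.238, 0.003]
force: [-0.1, -0.0, -0.5]
opening: 0.0324
gripper_force: 0.0
t: 42.48
tool_pos: [0.68, -0.1227, 0.5303]
orientation: [-2.201, -2.241, 0.0]
force: [0.6, 0.3, 0.4]
opening: 0.0322
gripper_force: 0.0
```

```bash
python3 -m handwheel '[[0.2,0,-2.5,0,0.65],[0.2,0,-2.5,0,0.65],[0,0,-2.2,0,0.65],[0,0,0,0,0.65]]' 25
python3 -m handwheel '[[0,0,0,0,1],[0,0,0,0,1],[0,0,0,0,1],[0,0,0,0,1]]' 25
python3 -c "
import numpy as np
t=np.linspace(1.5708,.7854,15); print(np.c_[np.diff(-20*np.cos(t)),np.diff(20*np.sin(t))].round(2).tolist())"
```

```text
t: 42.98
tool_pos: [0.6837, -0.1227, 0.4561]
orientation: [-2.2, -2.238, 0.003]
force: [0.1, 0.2, -0.7]
opening: 0.0325
gripper_force: 0.0
t: 43.48
tool_pos: [0.6847, -0.1228, 0.4597]
orientation: [2.202, 2.238, 0.002]
force: [-0.3, 0.4, 6.3]
opening: 0.0092
gripper_force: 25.0
[[-1.12, -0.03], [-1.12, -0.09], [-1.11, -0.16], [-1.1, -0.22], [-1.09, -0.28], [-1.07, -0.34], [-1.05, -0.4], [-1.02, -0.46], [-1.0, -0.51], [-0.97, -0.57], [-0.93, -0.62], [-0.9, -0.67], [-0.86, -0.72], [-0.82, -0.77]]
```

```bash
python3 -m handwheel '[[-1.12,0,-0.03,0,1],[-1.12,0,-0.09,0,1],[-1.11,0,-0.16,0,1],[-1.1,0,-0.22,0,1],[-1.09,0,-0.28,0,1],[-1.07,0,-0.34,0,1],[-1.05,0,-0.4,0,1]]'
python3 -m handwheel '[[-1.02,0,-0.46,0,1],[-1.0,0,-0.51,0,1],[-0.97,0,-0.57,0,1],[-0.93,0,-0.62,0,1],[-0.9,0,-0.67,0,1],[-0.86,0,-0.72,0,1],[0,0,0,0,1],[0,0,0,0,1]]'
```

```text
t: 44.35
tool_pos: [0.6081, -0.1229, 0.4443]
orientation: [2.201, 2.237, 0.003]
force: [2.9, 0.1, 4.9]
opening: 0.0088
gripper_force: 25.0
t: 45.35
tool_pos: [0.5501, -0.123, 0.4057]
orientation: [-2.201, -2.236, 0.005]
force: [-4.5, -3.8, -1.5]
opening: 0.0088
gripper_force: 25.0
```

```bash
python3 -m handwheel '[[-0.33,0,-0.3,0,1],[-0.33,0,-0.3,0,1],[0,0,0,0,1],[0,0,0,0,1]]'
python3 - <<'E'
from h import *
s=snap('side','s3');c=snap('scene','c3')
a=cv2.resize(s[120:215,195:295],None,fx=4,fy=4,interpolation=cv2.INTER_CUBIC);b=cv2.resize(c[145:240,235:335],None,fx=4,fy=4,interpolation=cv2.INTER_CUBIC)
# predicted panel features for th in .7,.785,.87 : bar ends and panel corners drawn
def R(q,x=.577,y=-.1225,an=.006): return np.array([x+q[0]*np.cos(an)-q[1]*np.sin(an),y+q[0]*np.sin(an)+q[1]*np.cos(an),q[2]])
for th,col in ((.685,(0,0,255)),(.785,(0,255,0)),(.885,(255,0,0))):
    for n,im,o in (('side',a,(195,120)),('scene',b,(235,145))):
        f=lambda r,y:tuple(int(v) for v in (proj(n,R((.105-r*np.cos(th),y,.09+r*np.sin(th))))-o)*4)
        cv2.line(im,f(.2,-.062),f(.2,.062),col,1); cv2.line(im,f(.15,-.1),f(.15,.1),col,1); cv2.line(im,f(.15,.1),f(.05,.1),col,1)
cv2.imwrite('pics/fin.png',np.hstack([a,b]))
E
```

```text
t: 45.85
tool_pos: [0.5444, -0.1229, 0.4012]
orientation: [2.204, 2.239, -0.001]
force: [1.8, -5.3, 0.9]
opening: 0.009
gripper_force: 25.0
```

View pics/fin.png

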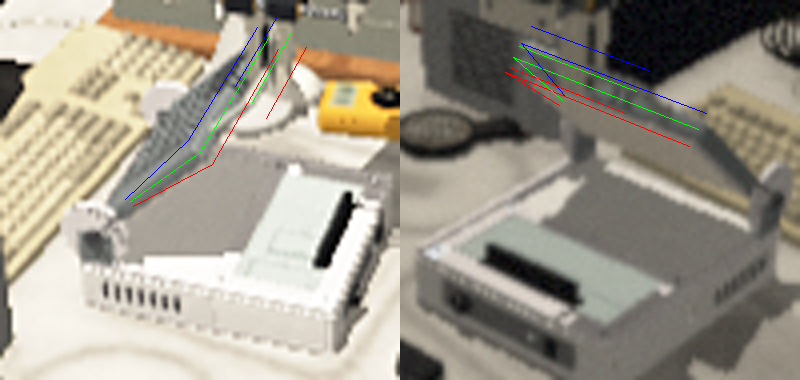

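In both views the panel lies close to the green 45° overlay, and the arm pose puts it at about 0.786 to 0.793 rad. The pane is home. I'll release and retreat.

```bash
python3 -m handwheel '[[0,0,0,0,0.75],[0,0,0,0,0.75],[0,0,0,0,0.75],[0,0,2,0,0.75],[0,0,4,0,0.75],[0,0,5,0,0.75],[-3,0,3,0,0.75],[-5,0,0,0,0.75],[-5,0,0,0,0.75],[0,0,0,0,0.75]]'
python3 - <<'E'
from h import *
from scipy.optimize import minimize_scalar
s0=cv2.imread('pics/s3_raw.png'); s1=snap('side','s4'); c0=cv2.imread('pics/c3_raw.png'); c1=snap('scene','c4')
# did the panel/pane move at release? shift of panel & pane patches
for n,a,b,(u,v,w,h) in (('panel side',s0,s1,(222,150,22,22)),('pane side',s0,s1,(256,162,40,40)),('pane scene',c0,c1,(250,195,50,35)),('panel scene',c0,c1,(285,172,30,22))):
    r=cv2.matchTemplate(b[v-8:v+h+8,u-8:u+w+8],a[v:v+h,u:u+w],cv2.TM_CCOEFF_NORMED); m=cv2.minMaxLoc(r); print(n,m[1],np.array(m[3])-8)
# handle: dark blob side and scene vs prediction with pane home
def R(q,x=.577,y=-.1225,an=.006): return np.array([x+q[0]*np.cos(an)-q[1]*np.sin(an),y+q[0]*np.sin(an)+q[1]*np.cos(an),q[2]])
for sl in (0,.005,.01): print(sl,[proj(n,R((-.098+sl,y,.065))).round(1).tolist() for n in('side','scene') for y in (-.05,.05)])
for n,im,(x0,y0,x1,y1) in (('side',s1,(265,160,290,192)),('scene',c1,(250,195,285,228))):
    ys,xs=np.where(im[y0:y1,x0:x1].max(2)<60); print(n,xs.min()+x0,xs.max()+x0,ys.min()+y0,ys.max()+y0,xs.mean()+x0,ys.mean()+y0)
E
```

```text
t: 47.2
tool_pos: [0.412, -0.1224, 0.544]
orientation: [2.202, 2.236, 0.002]
force: [0.2, -0.3, -0.4]
opening: 0.0229
gripper_force: 0.0
panel side 0.9986140727996826 [0 0]
pane side 0.8990932106971741 [0 0]
pane scene 0.9037429690361023 [0 0]
panel scene 0.9959489703178406 [0 0]
0 [[282.0, 168.6], [275.0, 183.8], [277.7, 217.4], [255.5, 206.5]]
0.005 [[280.7, 168.3], [273.7, 183.6], [278.7, 216.8], [256.5, 206.0]]
0.01 [[279.5, 168.1], [272.4, 183.4], [279.6, 216.1], [257.4, 205.4]]
side 274 289 168 191 279.1641791044776 177.955223880597
scene 250 279 207 226 265.0785714285714 214.5857142857143
```

```bash
python3 -c "
from plant import job; print(job.close_job())"
```

```text
the job is handed in; nothing more can be done
None
```

The job is handed in: all three holders lie flat in slots 1–3, the pane is home against its stop, and the lamp panel was left standing at about 45° (about 0.79 rad from the arm pose, not measured directly).

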